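# Put the microscope objectives back in their cups

## Robot

A 6-joint arm with a two-finger parallel gripper is mounted at the origin on the work surface. World frame = base frame: x ahead of the robot, y to its left, z up, the work surface at z = 0. Lengths are in m, angles in rad, forces in N, time in s.
With the tool pointing down it reaches from about 0.35 to 0.875 m from the base axis. Payload 4.2 kg.
Tool frame: the origin (TCP) lies at the very end of the fingers, on their centre line; the grasp point (between the pads) lies 19 mm behind it (bot.hold_point_z is the distance from the TCP to the grasp point, in m); y points along the fingers, z is the direction in which the jaws open and shut, and the axes are right-handed (so a half turn about y gives the same grasp; the last joint's range is limited). The gripper opens to 85 mm and grips with 20 to 120 N. Pads are 22 mm wide; open, the fingers measure 114 mm over their backs; the gripper's body (76 mm by 85 mm) begins 54 mm behind the grasp point. The pads swing forward as they close: fully open they stand 13 mm farther back than shut.
Start: joints at [-1.031, 0.385, 0.008, 0, -1.194, -0.259], TCP at [0.173, -0.6, 0.231] pointing down, gripper open.
Joint ranges: [-3.14, 3.14], [-1.21, 2.06], [-1.07, 1.41], [-3.16, 2.05], [-2.99, -0.16], [-3.1, 3.1]. Speed limits (rad/s): [2.79, 2.79, 3.14, 3.14, 3.14, 3.14].

## Interface

Orientations are given as a 3x3 rotation matrix whose columns are the frame's x, y, z axes.
In Python, from rig import bot gives the robot as it stands.
- The arm moves only by the tool arm_command, never from a script. Its argument "deltas" is a list of rows, each a list of 2 entries, a list of its own where there are three numbers: the shift along the tool's x, y, z in mm, then the turn about the tool's y in degrees. A call has 1 to 12 rows; each row shifts and turns the pose as measured when the row begins, along the tool's axes as they then stand; what a row does not reach is not made up. A row lasts 1/8 s, in which the tool goes at most 62.5 mm and 10.7 degrees, less where a joint would pass 70% of its speed; a pose out of reach is approached as far as the arm can. A call with a gripper value outside its range is refused whole. "claw" is the gripper's target within -1 to 1 (fully open at 1, half-way at 0, shut at -1), set as the call begins (left out, the last holds). The fingers move at their own pace and stop on an object; "force" is the grip in N (left out, the last holds). Time passes only in rows, so rows that do not move let the fingers close. It gives the time, the measured TCP pose, the force and the opening at its end, in the units of the state.
- bot.observe(): the state, without advancing time (a new reading comes with each control period).
- bot.get_image(name): name is "scene" or "top"; returns a dict with "image" (480x640x3 uint8, red, green, blue), "camera_matrix" (3x3 intrinsics, pixels), "R" (3x3) and "t" (3): a world point X has camera coordinates R X + t. Camera axes: x right, y down, z forward; pixel columns grow to the right and rows downward; lengths in m; the calibration is good to about 2 mm. A picture is of the moment at which its call begins. There is no depth.
- bot.job_done(): hands the job in, once; it reports no verdict.
Trained networks look in a picture, given as the dict that the camera call returned (one of the last four; its "shot" number tells which), for a name from the list of things; names that differ only in an ending like _2 or _b are one class to them, and where a whole thing is asked for, a point or a joint stands for the part that bears it (a point fixed in the world has none). Each returns a list of dicts, best first, with "p" (0 to 1); they miss things now and then, are a little off and sometimes report something else, mostly with a low value. They report only what shows in the picture. A call takes as long as a camera call. They do not tell look-alikes from the thing itself.
- bot.recognise(target, picture): "pixel" ([column, row] in pixels, amid what is visible of it).
- bot.outline_of(target, picture): "pixels" (480x640 bool, what is visible of it) and "pixel" ([column, row] in pixels, amid what is visible of it).
- bot.tip_of(target, picture): "pixel" ([column, row] in pixels: a listed point, or the origin of a listed thing).
The state is a dict: "time": time; "joints": joint angles; "joint_vel": joint speeds; "joint_efforts": joint torques, N m; "ee_pos": TCP position; "tcp_rot": TCP orientation; "ft_force": force on the tool from outside, world axes, zero at the start; "wrist_torque": the same for the moment, N m; "width": opening from 0.0 (shut) to 1.0 (fully open).
Only numpy, scipy, OpenCV 4.12 (cv2) and the standard library are available. Lean on these libraries where they do the work, as an engineer would, in place of code of your own. Each camera call takes 0.05 s, during which the arm holds its last target.

## Task

Put the four bare-metal microscope objectives away, each standing upright, nose up, on the floor of the round storage cup of its own size: the slimmest in the smallest cup, the next in the next larger, and so on to the widest in the largest. Set each one down without dropping it or knocking it over, and leave the two rubber-capped eyepieces where they stand.

Things in the scene. Friction and masses are not known exactly. Their poses are not given: they have to be found in the camera images.
- objective_1: The slimmest and tallest of four microscope objectives: a loose bare-metal lens barrel standing upright on its flat end, nose up. Straight cylinder 22 mm in diameter from the foot to 52 mm up, above it a narrower tapered nose to 66 mm in all, glass at the tip. Origin: centre of the underside; z up along its axis. About 70 g (varies by a quarter). Belongs in cup_1.
- objective_2: The second slimmest of four microscope objectives: a loose bare-metal lens barrel standing upright on its flat end, nose up. Straight cylinder 30 mm in diameter from the foot to 44 mm up, above it a narrower tapered nose to 56 mm in all, glass at the tip. Origin: centre of the underside; z up along its axis. About 110 g (varies by a quarter). Belongs in cup_2.
- objective_3: The second widest of four microscope objectives: a loose bare-metal lens barrel standing upright on its flat end, nose up. Straight cylinder 38 mm in diameter from the foot to 38 mm up, above it a narrower tapered nose to 46 mm in all, glass at the tip. Origin: centre of the underside; z up along its axis. About 150 g (varies by a quarter). Belongs in cup_3.
- objective_4: The widest and shortest of four microscope objectives: a loose bare-metal lens barrel standing upright on its flat end, nose up. Straight cylinder 48 mm in diameter from the foot to 32 mm up, above it a narrower tapered nose to 38 mm in all, glass at the tip. Origin: centre of the underside; z up along its axis. About 200 g (varies by a quarter). Belongs in cup_4.
- cup_1: The smallest of four low round pale plastic storage cups (the open lower half of a lens case), stuck to the bench, immovable. Inside diameter 40 mm, wall 4 mm, outside diameter 48 mm, rim 13 mm above the bench, inner floor (dark grey) 3 mm above the bench. Origin: centre of the underside, at bench height; z up.
- cup_2: The second smallest of four low round pale plastic storage cups (the open lower half of a lens case), stuck to the bench, immovable. Inside diameter 48 mm, wall 4 mm, outside diameter 56 mm, rim 13 mm above the bench, inner floor (dark grey) 3 mm above the bench. Origin: centre of the underside, at bench height; z up.
- cup_3: The second largest of four low round pale plastic storage cups (the open lower half of a lens case), stuck to the bench, immovable. Inside diameter 56 mm, wall 4 mm, outside diameter 64 mm, rim 13 mm above the bench, inner floor (dark grey) 3 mm above the bench. Origin: centre of the underside, at bench height; z up.
- cup_4: The largest of four low round pale plastic storage cups (the open lower half of a lens case), stuck to the bench, immovable. Inside diameter 66 mm, wall 4 mm, outside diameter 74 mm, rim 13 mm above the bench, inner floor (dark grey) 3 mm above the bench. Origin: centre of the underside, at bench height; z up.
- eyepiece_1: A microscope eyepiece (two alike), a bystander: loose, upright, 54 mm tall; steel tube 29 mm in diameter below, grey collar 39 mm, flaring black rubber eyecup 46 mm across at the top with a broad glass. Not an objective; stays where it is. Origin: centre of the underside; z up.
- eyepiece_2: A microscope eyepiece (two alike), a bystander: loose, upright, 54 mm tall; steel tube 29 mm in diameter below, grey collar 39 mm, flaring black rubber eyecup 46 mm across at the top with a broad glass. Not an objective; stays where it is. Origin: centre of the underside; z up.
Things that resemble listed ones, but are neither listed nor needed, are in the scene too. Leave any purple look-alike of the objective_2 alone. What is shaped like the objective_4 but purple is not meant.

How it is judged:
By the outcome, as a careful person would: the job done as asked, in the order asked, and still so for the second after the job is handed in, with the robot touching nothing.
It also fails if it takes over 99 s, if anything falls off the work surface, if the arm or the gripper's body presses on something with over 40 N, if the wrist force passes 120 N, or if a joint passes its speed limit or range.

## Working session

There is one attempt and no reset: what is moved stays moved. The work goes in short steps, Python scripts to look and compute and a tool call to move; the robot and the scene stay as the last step left them, time stands still between calls to the robot, and variables do not carry over. Pictures are saved under pics/ and viewed, and the job is handed in when it is done.

Besides the shell and the picture viewer there is one more tool, called after "Request:" in YAML: its name, and indented under it one key for each argument. arm_command: Moves the arm, as the interface text tells. Its arguments: {"type":"object","properties":{"deltas":{"type":"array","items":{"type":"array"}},"claw":{"type":"number"},"force":{"type":"number"}},"required":["deltas"]}

```bash
mkdir -p pics; ls
python3 - <<'E'
from rig import bot
import cv2,numpy as np
s=bot.observe(); print({k:np.round(v,3).tolist() for k,v in s.items()}, bot.hold_point_z)
for n in ("top","scene"):
    d=bot.get_image(n); cv2.imwrite(f"pics/{n}0.png",d["image"][:,:,::-1]); print(n,d["camera_matrix"],d["R"],d["t"])
    np.savez(f"{n}0.npz",image=d["image"],K=d["camera_matrix"],R=d["R"],t=d["t"])
    for t in ["objective_1","cup_1","eyepiece_1"]:
        for r in bot.outline_of(t,d): print(t,np.round(r["pixel"]),round(r["p"],2),r["pixels"].sum())
E
```

```text
pics
{'time': 0.0, 'joints': [-1.031, 0.386, 0.007, -0.001, -1.194, -0.259], 'joint_vel': [0.001, 0.0, 0.001, 0.0, -0.001, -0.001], 'joint_efforts': [-0.0, -39.229, 18.84, 4.186, -0.005, -0.0], 'ee_pos': [0.173, -0.6, 0.23], 'tcp_rot': [[0.961, -0.001, -0.277], [0.277, 0.002, 0.961], [-0.0, -1.0, 0.002]], 'ft_force': [-0.637, -0.956, 0.407], 'wrist_torque': [-0.086, -0.016, 0.011], 'width': 0.998} 0.0187
top [[475.24068222   0.         324.79614372]
 [  0.         475.24068222 241.50771536]
 [  0.           0.           1.        ]] [[-9.48805466e-04 -9.99781807e-01 -2.08671573e-02]
 [-9.98623242e-01  2.04172066e-03 -5.24161467e-02]
 [ 5.24473148e-02  2.07886956e-02 -9.98407286e-01]] [0.00954858 0.51616066 0.96114142]
objective_1 [308. 212.] 0.91 496
objective_1 [394. 267.] 0.84 300
objective_1 [333. 256.] 0.79 447
objective_1 [180. 302.] 0.58 219
objective_1 [460. 185.] 0.49 242
objective_1 [385. 168.] 0.48 230
objective_1 [515. 231.] 0.44 796
cup_1 [136. 231.] 0.82 1045
cup_1 [514. 231.] 0.71 841
cup_1 [473. 306.] 0.65 659
cup_1 [221. 175.] 0.63 435
eyepiece_1 [338. 170.] 0.96 406
eyepiece_1 [255. 267.] 0.83 422
scene [[546.99839063   0.         327.50713122]
 [  0.         546.99839063 239.35923606]
 [  0.           0.           1.        ]] [[-0.73042484  0.68292219  0.00984013]
 [ 0.43255991  0.47370145 -0.76713679]
 [-0.52855602 -0.55607932 -0.64140807]] [ 0.37211466 -0.21163511  1.3478892 ]
objective_1 [496. 275.] 0.93 399
objective_1 [320. 263.] 0.85 686
objective_1 [200. 200.] 0.84 344
objective_1 [299. 202.] 0.78 355
objective_1 [228. 234.] 0.66 408
objective_1 [335. 230.] 0.65 586
objective_1 [217. 216.] 0.54 338
cup_1 [206. 167.] 0.78 436
cup_1 [492. 376.] 0.7 1775
cup_1 [285. 162.] 0.65 327
cup_1 [358. 347.] 0.55 690
cup_1 [495. 279.] 0.41 408
eyepiece_1 [400. 255.] 0.9 660
eyepiece_1 [261. 258.] 0.88 671
```

Run:
```python
import cv2
a=cv2.imread("pics/top0.png")[130:350,90:560]; cv2.imwrite("pics/top0c.png",cv2.resize(a,(799,374),interpolation=cv2.INTER_CUBIC))
a=cv2.imread("pics/scene0.png")[130:430,150:560]; cv2.imwrite("pics/scene0c.png",cv2.resize(a,None,fx=1.95,fy=1.95,interpolation=cv2.INTER_CUBIC))
```

```text
(no output)
```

View pics/top0c.png

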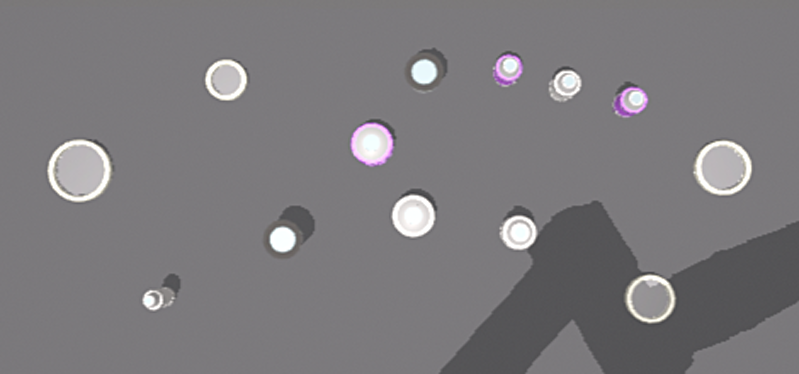

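View pics/scene0c.png

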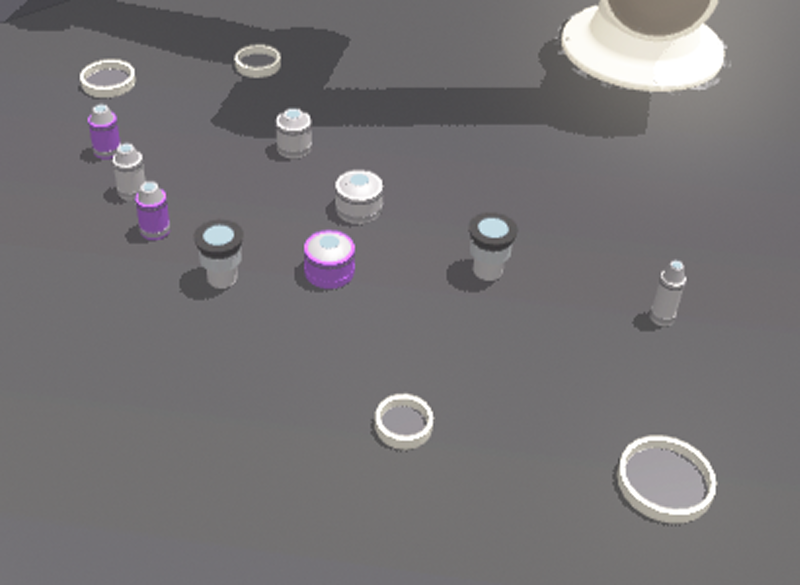

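```bash
cat > h.py <<'E'
import numpy as np,cv2
from scipy.optimize import minimize
H={1:(.011,.052,.066),2:(.015,.044,.056),3:(.019,.038,.046),4:(.024,.032,.038)}
C={1:.024,2:.028,3:.032,4:.037}
th=np.linspace(0,2*np.pi,48,endpoint=False)
def circ(r,z): return np.c_[r*np.cos(th),r*np.sin(th),0*th+z]
def pts(kind,i):
    if kind=='o':
        r,a,b=H[i]; return np.r_[circ(r,0),circ(r,a),circ(r*.55,b)]
    if kind=='e': return np.r_[circ(.0145,0),circ(.023,.054),circ(.023,.044)]
    return np.r_[circ(C[i],0),circ(C[i],.013)]
def proj(d,X):
    c=X@d['R'].T+d['t']; p=c@d['K'].T; return p[:,:2]/p[:,2:]
def ray(d,px,z):
    u=np.linalg.solve(d['K'],[px[0],px[1],1.]); v=d['R'].T@u; o=-d['R'].T@d['t']
    return (o+v*(z-o[2])/v[2])
S=8
def sil(d,X,box):
    p=proj(d,X); x0,y0,x1,y1=box
    hull=cv2.convexHull(p.astype(np.float32))
    q=np.round(((hull+.5-[x0,y0])*S-.5)*16).astype(np.int32)
    m=np.zeros(((y1-y0)*S,(x1-x0)*S),np.uint8); cv2.fillConvexPoly(m,q,1,shift=4)
    return m.reshape(y1-y0,S,x1-x0,S).mean((1,3))
def fit(kind,i,views,x0):
    P=pts(kind,i)
    def cost(v):
        s=0
        for d,m in views:
            ys,xs=np.nonzero(m); b=(max(xs.min()-25,0),max(ys.min()-25,0),min(xs.max()+25,640),min(ys.max()+25,480))
            r=sil(d,P+[v[0],v[1],0],b); mm=m[b[1]:b[3],b[0]:b[2]].astype(float)
            s+=1-np.minimum(r,mm).sum()/np.maximum(r,mm).sum()
        return s/len(views)
    o=minimize(cost,x0,method='Nelder-Mead',options=dict(initial_simplex=np.array(x0)+[[0,0],[.01,0],[0,.01]],xatol=1e-4,fatol=1e-4))
    return o.x,o.fun
E
cat > loc.py <<'E'
from rig import bot
from h import *
def shots():
    D={}
    for n in ("top","scene"):
        d=bot.get_image(n); d['K']=d['camera_matrix']; D[n]=d
    return D
def masks(D,cls):
    out={}
    for n,d in D.items():
        L=bot.outline_of(cls,d); out[n]=[(np.array(r['pixel']),r['pixels'],r['p']) for r in L]
    return out
def solve(kind,i,D,M,px,ztop):
    # px: top-view pixel of wanted thing
    t=min(M['top'],key=lambda r:np.hypot(*(r[0]-px)))
    g=ray(D['top'],t[0],ztop)
    q=proj(D['scene'],np.array([[g[0],g[1],ztop]]))[0]
    s=min(M['scene'],key=lambda r:np.hypot(*(r[0]-q)))
    a=fit(kind,i,[(D['top'],t[1])],g[:2]); b=fit(kind,i,[(D['scene'],s[1])],g[:2])
    c=fit(kind,i,[(D['top'],t[1]),(D['scene'],s[1])],g[:2])
    print(kind,i,np.round(t[0]),np.round(s[0]),'|',*[np.round(np.r_[v[0]*1000,v[1]],2) for v in (a,b,c)])
    return c[0]
E
python3 - <<'E'
from loc import *
D=shots()
Mo=masks(D,'objective_1'); Mc=masks(D,'cup_1'); Me=masks(D,'eyepiece_1')
print([ (k,np.round(r[0]),r[1].sum(),round(r[2],2)) for k in Mo for r in Mo[k]])
for i,px in [(1,(180,302)),(2,(422,178)),(3,(394,267)),(4,(333,256)),(4,(308,212)),(2,(385,168)),(2,(460,187))]: solve('o',i,D,Mo,px,.03)
for i,px in [(1,(221,175)),(2,(473,306)),(3,(514,231)),(4,(136,231))]: solve('c',i,D,Mc,px,.01)
for px in [(338,170),(255,267)]: solve('e',1,D,Me,px,.04)
E
```

```text
[('top', array([394., 264.]), np.int64(325), 0.86), ('top', array([311., 215.]), np.int64(472), 0.85), ('top', array([423., 182.]), np.int64(194), 0.78), ('top', array([332., 257.]), np.int64(451), 0.68), ('top', array([386., 170.]), np.int64(204), 0.5), ('top', array([460., 192.]), np.int64(260), 0.48), ('scene', array([334., 228.]), np.int64(539), 0.81), ('scene', array([322., 261.]), np.int64(654), 0.77), ('scene', array([230., 234.]), np.int64(372), 0.75), ('scene', array([298., 198.]), np.int64(375), 0.72), ('scene', array([494., 279.]), np.int64(405), 0.7), ('scene', array([215., 215.]), np.int64(315), 0.61), ('scene', array([202., 198.]), np.int64(371), 0.55)]
o 1 [311. 215.] [322. 261.] | [579.67  42.95   0.72] [5.7932e+02 5.2850e+01 5.1000e-01] [577.46  49.47   0.63]
o 2 [423. 182.] [215. 215.] | [ 6.4026e+02 -1.8801e+02  2.4000e-01] [ 6.3960e+02 -1.9103e+02  2.2000e-01] [ 6.4159e+02 -1.8825e+02  2.3000e-01]
o 3 [394. 264.] [298. 198.] | [ 4.6541e+02 -1.3099e+02  5.0000e-02] [ 4.6641e+02 -1.3179e+02  1.1000e-01] [ 4.6569e+02 -1.3114e+02  9.0000e-02]
o 4 [332. 257.] [334. 228
[... 675 characters left out ...]
 2 [470. 304.] [285. 160.] | [ 3.8540e+02 -2.9038e+02  1.1000e-01] [ 3.8644e+02 -2.9088e+02  6.0000e-02] [ 3.8587e+02 -2.9063e+02  9.0000e-02]
c 3 [516. 229.] [206. 173.] | [ 5.4336e+02 -3.7964e+02  3.0000e-02] [ 5.4433e+02 -3.7881e+02  7.0000e-02] [ 5.4368e+02 -3.7948e+02  5.0000e-02]
c 4 [134. 234.] [493. 376.] | [5.4133e+02 4.0074e+02 5.0000e-02] [5.4133e+02 4.0010e+02 4.0000e-02] [5.4133e+02 4.0032e+02 5.0000e-02]
e 1 [340. 173.] [263. 259.] | [ 6.5338e+02 -1.9330e+01  1.5000e-01] [ 6.5297e+02 -2.0730e+01  9.0000e-02] [ 6.5289e+02 -2.0300e+01  1.2000e-01]
e 1 [254. 267.] [402. 256.] | [4.5770e+02 1.4462e+02 7.0000e-02] [4.5573e+02 1.4224e+02 1.5000e-01] [4.5744e+02 1.4442e+02 1.1000e-01]
```

Run:
```python
from loc import *
D=shots()
Mo=masks(D,'objective_2')
o1=solve('o',1,D,Mo,(180,302),.03); 
print([(np.round(r[0]),round(r[2],2)) for r in Mo['top']])
def ov(d,items,box,k):
    x0,y0,x1,y1=box
    im=cv2.resize(d['image'][y0:y1,x0:x1,::-1],None,fx=k,fy=k,interpolation=cv2.INTER_CUBIC)
    for i,x,y in items:
        p=cv2.convexHull(proj(d,pts('o',i)+[x,y,0]).astype(np.float32)).reshape(-1,2)
        q=((p+.5-[x0,y0])*k-.5).astype(np.int32); cv2.polylines(im,[q],True,(0,255,0),1)
    return im
a=ov(D['top'],[(2,.641,-.189)],(400,155,450,205),8); b=ov(D['scene'],[(2,.641,-.189)],(190,190,240,240),8)
try:
    s=min(Mo['scene'],key=lambda r:np.hypot(*(r[0]-[496,277]))); o=fit('o',1,[(D['scene'],s[1])],[.37,.29]); print(o)
except Exception as e: print(e)
x,y=o[0]
c=ov(D['top'],[(1,x,y)],(155,275,205,325),8)
d=ov(D['scene'],[(1,x,y)],(470,250,520,300),8)
cv2.imwrite('pics/ov.png',cv2.resize(np.vstack([np.hstack([a,b]),np.hstack([c,d])]),(600,600)))
```

```text
o 1 [182. 302.] [496. 280.] | [3.8734e+02 2.9500e+02 1.9000e-01] [3.8761e+02 2.9352e+02 8.0000e-02] [3.8808e+02 2.9397e+02 1.4000e-01]
[(array([332., 255.]), 0.96), (array([459., 187.]), 0.76), (array([309., 214.]), 0.74), (array([387., 170.]), 0.64), (array([396., 266.]), 0.6), (array([422., 184.]), 0.56), (array([182., 302.]), 0.49)]
(array([0.38794989, 0.29361421]), np.float64(0.08540140529227092))
```

View pics/ov.png

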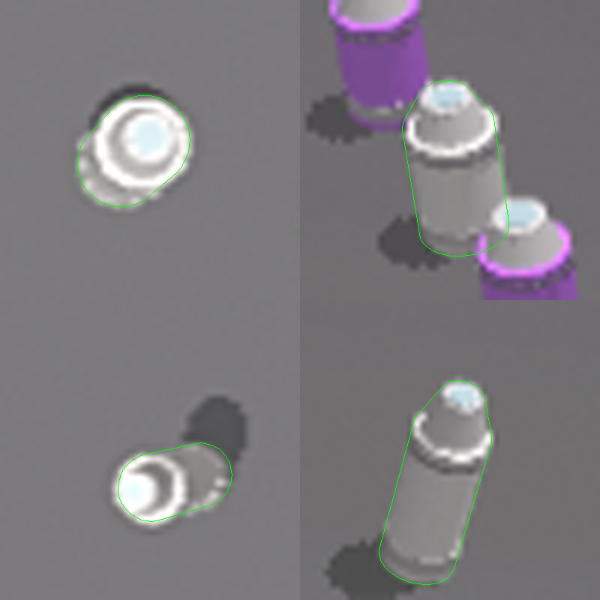

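Request:
arm_command:
  deltas:
    - [[0,0,0],8]
    - [[0,0,0],8]
    - [[40,12,38],0]
    - [[40,12,38],0]
    - [[40,12,38],0]
    - [[40,12,38],0]
    - [[40,12,38],0]
    - [[40,12,38],0]
    - [[40,12,38],0]
    - [[40,12,38],0]
  claw: 0.2
  force: 40

```text
time: 2.25
ee_pos: [0.5047, -0.2953, 0.1345]
tcp_rot: [[1.0, 0.005, 0.015], [-0.015, -0.006, 1.0], [0.005, -1.0, -0.006]]
ft_force: [-0.2, -0.6, 0.3]
width: 0.604
```

Request:
arm_command:
  deltas:
    - [[-10,0,54],-0.9]
    - [[-11,0,54],0]
    - [[-11,0,54],0]
    - [[-11,0,54],0]
    - [[-11,0,54],0]
    - [[-11,0,54],0]
    - [[-11,0,54],0]
    - [[-11,0,54],0]
    - [[-10,0,54],0]
    - [[-10,0,54],0]
    - [[-10,0,48],0]

```text
time: 3.62
ee_pos: [0.3875, 0.3127, 0.1314]
tcp_rot: [[1.0, 0.013, -0.006], [0.006, -0.002, 1.0], [0.013, -1.0, -0.003]]
ft_force: [1.1, -0.2, -0.0]
width: 0.602
```

Request:
arm_command:
  deltas:
    - [[0,0,-18.5],0]
    - [[0,0,0],0]

```text
time: 3.88
ee_pos: [0.3871, 0.2973, 0.1315]
tcp_rot: [[1.0, 0.014, -0.011], [0.011, -0.002, 1.0], [0.014, -1.0, -0.002]]
ft_force: [-0.2, 0.5, 0.0]
width: 0.599
```

Run:
```python
from rig import bot
s=bot.observe(); print(s['ee_pos'],s['tcp_rot'].round(4),s['joint_vel'].round(3),s['joints'].round(3))
```

```text
[0.38709234 0.29725865 0.13153664] [[ 0.9998  0.014  -0.0111]
 [ 0.0111 -0.0015  0.9999]
 [ 0.0139 -0.9999 -0.0017]] [ 0.029  0.022  0.048  0.015  0.02  -0.004] [ 0.997  0.252 -0.475  0.017 -0.837 -2.567]
```

Request:
arm_command:
  deltas:
    - [[-0.7,0,-3.3],0.6]
    - [[0,40,0],0]
    - [[0,40,0],0]
    - [[0,20,0],0]
    - [[0,7,0],0]
    - [[0,0,0],0]

```text
time: 4.62
ee_pos: [0.3913, 0.2911, 0.0244]
tcp_rot: [[1.0, 0.018, 0.009], [-0.009, 0.003, 1.0], [0.018, -1.0, 0.003]]
ft_force: [-0.1, 0.9, -0.6]
width: 0.598
```

Request:
arm_command:
  deltas:
    - [[-3,4,2.5],-0.5]
    - [[0,0,0],0]

```text
time: 4.88
ee_pos: [0.389, 0.2945, 0.0217]
tcp_rot: [[1.0, 0.02, -0.0], [-0.0, 0.006, 1.0], [0.02, -1.0, 0.006]]
ft_force: [-0.3, 0.2, 0.8]
width: 0.599
```

Run:
```python
from rig import bot
import cv2,numpy as np
s=bot.observe(); print(s['ee_pos'],s['tcp_rot'].round(4))
d=bot.get_image('scene'); cv2.imwrite('pics/s1.png',cv2.resize(d['image'][220:330,430:560,::-1],None,fx=5,fy=5,interpolation=cv2.INTER_CUBIC))
```

```text
[0.3890395  0.29449422 0.02173891] [[ 9.998e-01  2.020e-02 -1.000e-04]
 [-0.000e+00  6.100e-03  1.000e+00]
 [ 2.020e-02 -9.998e-01  6.100e-03]]
```

View pics/s1.png

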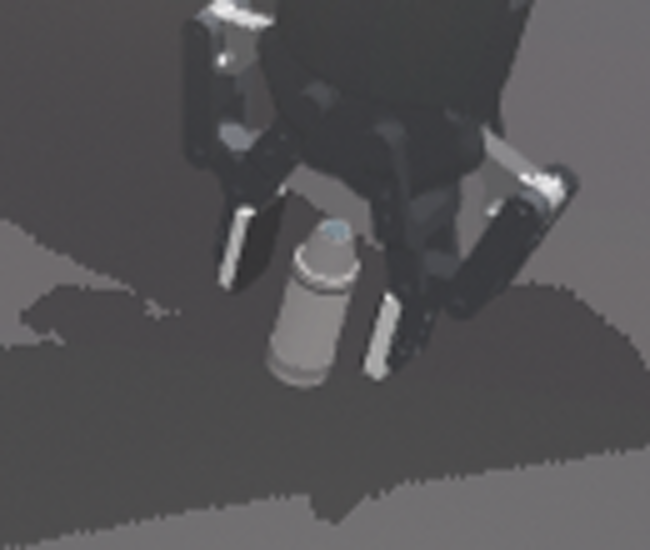

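Request:
arm_command:
  deltas:
    - [[0,0,0],0]
    - [[0,0,0],0]
    - [[0,0,0],0]
    - [[0,0,0],0]
  claw: -1
  force: 40

```text
time: 5.42
ee_pos: [0.3894, 0.2951, 0.0229]
tcp_rot: [[1.0, 0.022, -0.001], [0.0, 0.008, 1.0], [0.022, -1.0, 0.008]]
ft_force: [-0.4, 0.0, -0.9]
width: 0.245
```

Request:
arm_command:
  deltas:
    - [[0,-30,0],0]
    - [[20,-30,-5],0]
    - [[50,0,-14],0]
    - [[50,0,-14],0]
    - [[50,0,-14],0]
    - [[50,0,-14],0]
    - [[40,0,-10],0]
    - [[0,0,0],0]

```text
time: 6.42
ee_pos: [0.6552, 0.2213, 0.0874]
tcp_rot: [[1.0, 0.02, -0.003], [0.003, 0.006, 1.0], [0.02, -1.0, 0.006]]
ft_force: [-0.7, -0.4, -1.0]
width: 0.245
```

Request:
arm_command:
  deltas:
    - [[-2.7,20,1.3],0]
    - [[0,25,0],0]
    - [[0,9,0],0]
    - [[0,0,0],0]

```text
time: 6.92
ee_pos: [0.6506, 0.2231, 0.0311]
tcp_rot: [[1.0, 0.016, -0.003], [0.003, 0.005, 1.0], [0.016, -1.0, 0.005]]
ft_force: [-1.0, 0.2, 0.3]
width: 0.243
```

```bash
cat > look.py <<'E'
import sys
from rig import bot
from h import *
def look(name,out,box,cup=None,k=6):
    d=bot.get_image(name); d['K']=d['camera_matrix']; x0,y0,x1,y1=box
    cv2.imwrite(out,cv2.resize(d['image'][y0:y1,x0:x1,::-1],None,fx=k,fy=k,interpolation=cv2.INTER_CUBIC))
E
python3 - <<'E'
from look import *
s=bot.observe(); print(s['ee_pos'],s['tcp_rot'].round(4))
look('scene','pics/s2.png',(300,280,420,380))
E
```

```text
[0.65062958 0.22312301 0.03112767] [[ 0.9999  0.0164 -0.0033]
 [ 0.0032  0.005   1.    ]
 [ 0.0164 -0.9999  0.0049]]
```

View pics/s2.png

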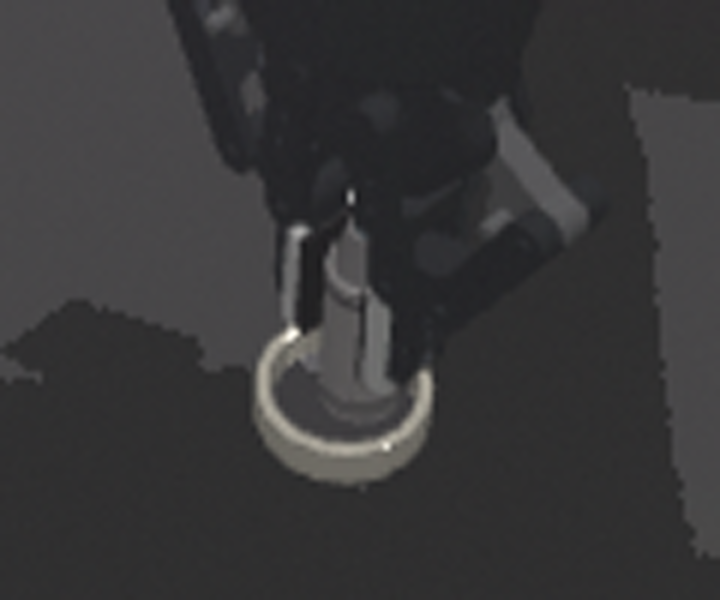

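Request:
arm_command:
  deltas:
    - [[2.5,2.5,0],0]
    - [[0,2,0],0]
    - [[0,0,0],0]

```text
time: 7.35
ee_pos: [0.6547, 0.2243, 0.0295]
tcp_rot: [[1.0, 0.021, -0.004], [0.004, 0.007, 1.0], [0.021, -1.0, 0.007]]
ft_force: [-0.9, 0.1, -1.0]
width: 0.243
```

```bash
cat > avg.py <<'E'
from rig import bot
import numpy as np
R=[]
for i in range(8):
    bot.get_image('top'); s=bot.observe(); R.append(np.r_[s['ee_pos']*1000,s['tcp_rot'][:,1]*1000,s['tcp_rot'][1,0]*57.3,s['ft_force'],s['width']*100])
R=np.array(R); np.set_printoptions(suppress=True,linewidth=150)
print(R.mean(0).round(2)); print(R.std(0).round(2)); print(R[:,:3].round(1).tolist()); print(s['time'])
E
python3 avg.py
```

```text
[ 654.6   224.21   29.41   20.73    7.3  -999.76    0.22   -0.06    0.18   -0.32   24.28]
[0.1  0.05 0.16 0.27 0.14 0.01 0.   0.72 0.43 0.53 0.23]
[[654.8, 224.3, 29.7], [654.7, 224.3, 29.6], [654.7, 224.2, 29.5], [654.6, 224.2, 29.4], [654.5, 224.2, 29.3], [654.5, 224.2, 29.3], [654.5, 224.2, 29.2], [654.5, 224.1, 29.2]]
7.75
```

Request:
arm_command:
  deltas:
    - [[-0.5,3,-1],0]

```text
time: 7.88
ee_pos: [0.6543, 0.2233, 0.0263]
tcp_rot: [[1.0, 0.021, -0.004], [0.004, 0.007, 1.0], [0.021, -1.0, 0.007]]
ft_force: [-0.5, -0.3, -0.3]
width: 0.243
```

```bash
python3 avg.py
```

```text
[ 653.98  223.1    26.02   20.19    7.   -999.77    0.22    0.44   -0.12   -0.54   24.45]
[0.05 0.04 0.05 0.16 0.09 0.   0.   0.41 0.42 0.31 0.17]
[[654.1, 223.1, 26.0], [654.0, 223.1, 26.0], [653.9, 223.1, 26.0], [653.9, 223.1, 26.0], [653.9, 223.1, 26.0], [654.0, 223.1, 26.1], [654.0, 223.1, 26.1], [654.0, 223.2, 26.1]]
8.275
```

Request:
arm_command:
  deltas:
    - [[0,1,0],0]

```text
time: 8.4
ee_pos: [0.6542, 0.2232, 0.0259]
tcp_rot: [[1.0, 0.021, -0.004], [0.004, 0.007, 1.0], [0.021, -1.0, 0.007]]
ft_force: [-2.9, 0.5, 6.0]
width: 0.244
```

```bash
sed -i 's/range(8)/range(4)/' avg.py; python3 avg.py;  python3 - <<'E'
from look import *
look('scene','pics/s3.png',(300,280,420,380))
E
```

```text
[ 654.2   223.21   25.9    20.78    7.06 -999.76    0.24   -1.53   -0.36    4.55   24.32]
[0.01 0.02 0.02 0.07 0.08 0.   0.   0.76 0.38 0.71 0.22]
[[654.2, 223.2, 25.9], [654.2, 223.2, 25.9], [654.2, 223.2, 25.9], [654.2, 223.2, 25.9]]
8.6
```

View pics/s3.png

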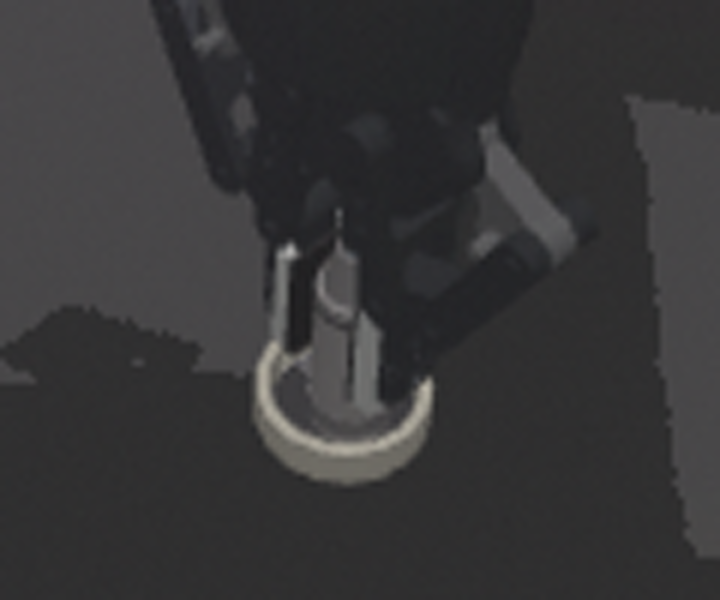

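Request:
arm_command:
  deltas:
    - [[0,0,0],0]
    - [[0,0,0],0]
    - [[0,0,0],0]
  claw: 0.2

```text
time: 9.02
ee_pos: [0.654, 0.2232, 0.0246]
tcp_rot: [[1.0, 0.02, -0.004], [0.004, 0.007, 1.0], [0.02, -1.0, 0.007]]
ft_force: [0.4, -0.3, 0.4]
width: 0.601
```

Request:
arm_command:
  deltas:
    - [[0,-40,0],0]
    - [[0,-45,0],0]

```text
time: 9.28
ee_pos: [0.6497, 0.2212, 0.1054]
tcp_rot: [[1.0, 0.01, -0.003], [0.003, 0.002, 1.0], [0.01, -1.0, 0.002]]
ft_force: [0.2, 0.1, -0.5]
width: 0.602
```

```bash
python3 avg.py;  python3 - <<'E'
from look import *
look('scene','pics/s4.png',(300,280,420,380))
E
```

```text
[ 652.12  222.34  109.91   18.74    6.32 -999.8     0.2     0.2     0.03    1.13   60.08]
[1.19 0.41 2.6  3.39 1.03 0.07 0.04 0.67 0.63 2.63 0.13]
[[653.2, 222.5, 113.2], [653.3, 222.8, 111.4], [651.7, 222.3, 108.6], [650.4, 221.7, 106.4]]
9.475
```

View pics/s4.png

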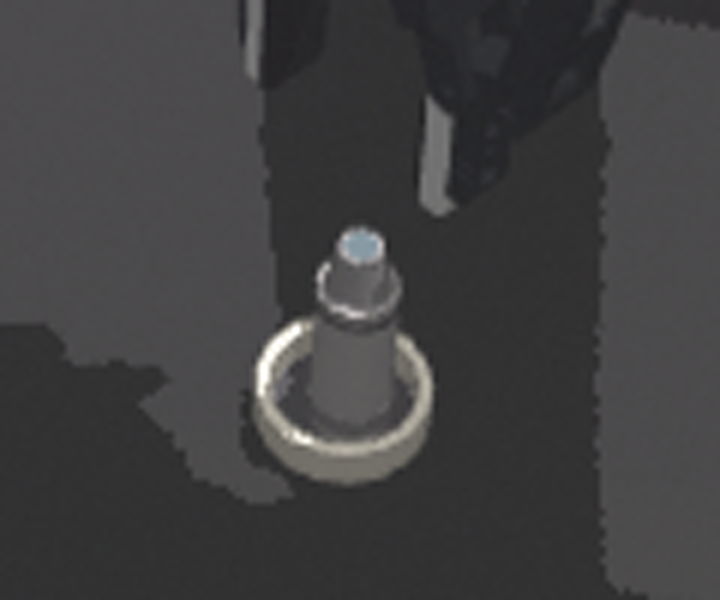

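Request:
arm_command:
  deltas:
    - [[0,-5,-58],0]
    - [[-2,0,-60],0]
    - [[-2,0,-60],0]
    - [[-2,0,-60],0]
    - [[-2,0,-60],0]
    - [[-2,0,-60],0]
    - [[0,0,-40],0]

```text
time: 10.4
ee_pos: [0.6352, -0.1852, 0.0956]
tcp_rot: [[1.0, -0.01, -0.009], [0.009, 0.001, 1.0], [-0.01, -1.0, 0.001]]
ft_force: [0.6, 0.1, -0.3]
width: 0.6
```

```bash
sed -i 's/range(4)/range(8)/' avg.py; python3 avg.py
```

```text
[ 635.85 -183.79   96.09   -8.95    0.67 -999.96    0.54    0.22   -0.05   -0.03   60.  ]
[0.74 2.67 0.82 1.34 0.33 0.01 0.17 0.54 0.91 0.6  0.17]
[[634.8, -189.1, 95.1], [634.9, -186.7, 95.1], [635.3, -184.7, 95.4], [635.7, -183.3, 95.8], [636.1, -182.3, 96.2], [636.4, -181.7, 96.7], [636.7, -181.3, 97.1], [636.8, -181.2, 97.3]]
10.8
```

Request:
arm_command:
  deltas:
    - [[5,5,-7.3],0.5]
    - [[0,30,0],0]
    - [[0,30,0],0]
    - [[0,8,0],0]

```text
time: 11.3
ee_pos: [0.6445, -0.1861, 0.0235]
tcp_rot: [[1.0, -0.003, -0.008], [0.008, 0.0, 1.0], [-0.003, -1.0, 0.0]]
ft_force: [0.1, 0.4, 0.7]
width: 0.6
```

```bash
python3 avg.py
```

```text
[  645.99  -186.57    26.25     1.89    -0.6  -1000.       0.48    -0.1      0.03    -0.16    59.91]
[0.64 0.19 1.32 2.2  0.27 0.   0.01 0.53 0.34 0.6  0.18]
[[644.6, -186.2, 23.4], [645.3, -186.4, 24.8], [646.0, -186.6, 26.0], [646.4, -186.6, 26.8], [646.6, -186.7, 27.2], [646.5, -186.7, 27.3], [646.3, -186.7, 27.2], [646.2, -186.7, 27.1]]
11.7
```

Correct and look.

Request:
arm_command:
  deltas:
    - [[-5,10,-1.8],0.4]

```text
time: 11.82
ee_pos: [0.6423, -0.1886, 0.0183]
tcp_rot: [[1.0, 0.007, -0.001], [0.001, -0.001, 1.0], [0.007, -1.0, -0.001]]
ft_force: [-0.2, -0.1, 1.0]
width: 0.601
```

```bash
python3 avg.py;  python3 - <<'E'
from look import *
look('scene','pics/s5.png',(160,150,280,250))
E
```

```text
[  640.7   -188.63    16.67     2.49    -0.42 -1000.       0.04     0.22    -0.09    -0.25    59.92]
[0.69 0.04 0.51 1.04 0.33 0.   0.03 0.79 0.39 0.42 0.23]
[[639.8, -188.6, 15.9], [639.6, -188.6, 15.9], [640.2, -188.7, 16.3], [640.8, -188.7, 16.7], [641.1, -188.7, 17.0], [641.3, -188.6, 17.1], [641.4, -188.6, 17.2], [641.4, -188.6, 17.2]]
12.225
```

View pics/s5.png

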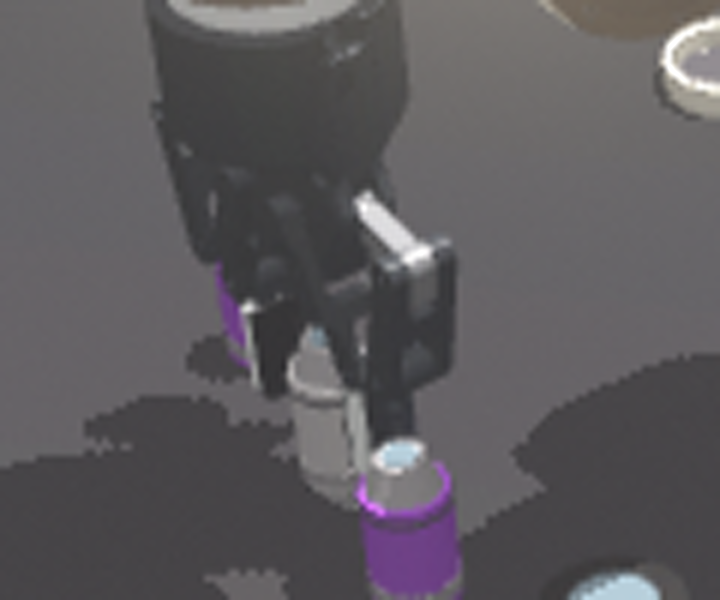

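Request:
arm_command:
  deltas:
    - [[0,0,0],0]
    - [[0,0,0],0]
    - [[0,0,0],0]
  claw: -1

```text
time: 12.65
ee_pos: [0.6418, -0.1886, 0.0176]
tcp_rot: [[1.0, 0.005, -0.001], [0.001, -0.001, 1.0], [0.004, -1.0, -0.001]]
ft_force: [-0.2, -0.0, -0.7]
width: 0.335
```

```bash
sed -i 's/range(8)/range(5)/' avg.py; python3 avg.py
```

```text
[ 641.81 -188.56   17.55    4.47   -0.77 -999.99    0.08    0.02    0.26    0.74   33.8 ]
[0.02 0.01 0.01 0.03 0.01 0.   0.   0.37 0.44 0.29 0.21]
[[641.8, -188.6, 17.6], [641.8, -188.6, 17.5], [641.8, -188.5, 17.5], [641.8, -188.6, 17.6], [641.8, -188.5, 17.5]]
12.9
```

Request:
arm_command:
  deltas:
    - [[0,-40,0],0]
    - [[-15,-40,0],0]
    - [[-45,0,-16],0]
    - [[-50,0,-20],0]
    - [[-50,0,-22],0]
    - [[-50,0,-22],0]
    - [[-40,0,-20],0]

```text
time: 13.78
ee_pos: [0.3854, -0.2892, 0.0966]
tcp_rot: [[1.0, 0.002, -0.005], [0.005, 0.0, 1.0], [0.002, -1.0, 0.0]]
ft_force: [1.3, -0.8, -1.6]
width: 0.339
```

```bash
sed -i 's/range(5)/range(8)/' avg.py; python3 avg.py
```

```text
[  386.34  -289.15    96.65     1.67     0.35 -1000.       0.24    -0.76    -0.09    -1.07    33.55]
[3.08 0.25 0.32 2.32 1.23 0.   0.12 1.77 0.29 0.54 0.18]
[[380.1, -289.4, 96.0], [382.9, -289.3, 96.3], [385.6, -289.4, 96.7], [387.3, -289.4, 96.9], [388.3, -289.2, 97.0], [388.8, -289.0, 96.9], [388.9, -288.9, 96.8], [388.9, -288.7, 96.7]]
14.175
```

Descend towards z≈24 first, to target x 386.8, y −290.6.

Request:
arm_command:
  deltas:
    - [[-2,15,-2],0]
    - [[0,30,0],0]
    - [[0,20,0],0]

```text
time: 14.55
ee_pos: [0.392, -0.2904, 0.0315]
tcp_rot: [[1.0, 0.009, -0.011], [0.011, -0.003, 1.0], [0.009, -1.0, -0.003]]
ft_force: [-0.7, -0.0, -1.2]
width: 0.338
```

```bash
python3 avg.py;  python3 - <<'E'
from look import *
look('scene','pics/s6.png',(230,90,350,190))
E
```

```text
[ 391.77 -290.65   32.3     8.86   -2.65 -999.95    0.62   -0.02   -0.15   -1.21   33.54]
[0.66 0.47 1.47 2.59 1.03 0.02 0.02 0.54 0.44 0.75 0.12]
[[390.7, -289.8, 29.4], [390.7, -290.0, 30.7], [391.5, -290.4, 31.8], [392.1, -290.8, 32.7], [392.4, -291.0, 33.2], [392.4, -291.0, 33.5], [392.3, -291.1, 33.6], [392.2, -291.1, 33.6]]
14.95
```

View pics/s6.png

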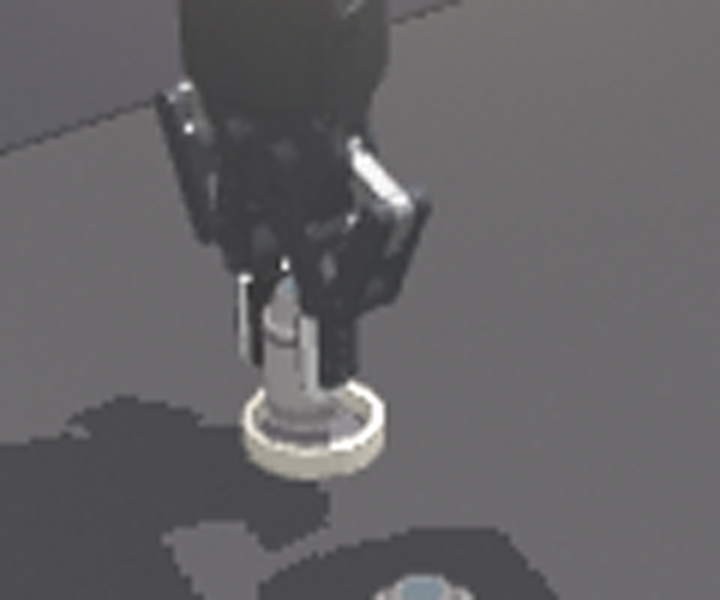

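Request:
arm_command:
  deltas:
    - [[-5.2,0,0.5],0.5]
    - [[0,9,0],0]

```text
time: 15.25
ee_pos: [0.3873, -0.2909, 0.0255]
tcp_rot: [[1.0, 0.015, -0.001], [0.001, -0.005, 1.0], [0.015, -1.0, -0.005]]
ft_force: [-0.2, -0.3, -1.8]
width: 0.332
```

```bash
python3 avg.py
```

```text
[ 387.03 -290.75   24.65   12.09   -3.74 -999.92    0.06   -0.05    0.03   -1.13   33.6 ]
[0.37 0.11 0.34 0.6  0.27 0.01 0.01 0.31 0.5  0.57 0.25]
[[386.5, -290.6, 24.1], [386.4, -290.6, 24.2], [386.8, -290.7, 24.5], [387.1, -290.8, 24.7], [387.3, -290.8, 24.8], [387.4, -290.9, 24.9], [387.4, -290.9, 25.0], [387.4, -290.9, 25.0]]
15.65
```

Request:
arm_command:
  deltas:
    - [[-0.5,3.5,0.3],0]

```text
time: 15.78
ee_pos: [0.3873, -0.2907, 0.0217]
tcp_rot: [[1.0, 0.014, -0.001], [0.001, -0.004, 1.0], [0.014, -1.0, -0.004]]
ft_force: [-0.9, 0.5, -0.7]
width: 0.341
```

```bash
python3 avg.py
```

```text
[ 386.86 -290.52   21.38   12.57   -3.92 -999.91    0.07   -0.01    0.31   -1.01   33.61]
[0.14 0.07 0.17 0.3  0.14 0.   0.   0.43 0.37 0.29 0.17]
[[386.7, -290.4, 21.1], [386.6, -290.4, 21.2], [386.8, -290.5, 21.3], [386.8, -290.5, 21.4], [387.0, -290.6, 21.5], [387.0, -290.6, 21.5], [387.0, -290.6, 21.6], [387.0, -290.6, 21.5]]
16.175
```

Request:
arm_command:
  deltas:
    - [[0,1,0],0]

```text
time: 16.3
ee_pos: [0.3872, -0.2906, 0.0207]
tcp_rot: [[1.0, 0.013, -0.001], [0.001, -0.004, 1.0], [0.013, -1.0, -0.004]]
ft_force: [-0.1, 0.1, -1.0]
width: 0.337
```

```bash
python3 avg.py
```

```text
[ 387.14 -290.62   20.62   13.17   -4.17 -999.9     0.07    0.23    0.15   -0.71   33.71]
[0.01 0.01 0.01 0.02 0.02 0.   0.   0.6  0.38 0.69 0.19]
[[387.2, -290.6, 20.6], [387.1, -290.6, 20.6], [387.1, -290.6, 20.6], [387.1, -290.6, 20.6], [387.1, -290.6, 20.6], [387.1, -290.6, 20.6], [387.1, -290.6, 20.6], [387.1, -290.6, 20.6]]
16.7
```

Request:
arm_command:
  deltas:
    - [[0,0.8,0],0]

```text
time: 16.82
ee_pos: [0.3873, -0.2907, 0.0205]
tcp_rot: [[1.0, 0.013, -0.002], [0.002, -0.004, 1.0], [0.013, -1.0, -0.004]]
ft_force: [-1.3, 2.1, 10.3]
width: 0.338
```

```bash
sed -i 's/range(8)/range(5)/' avg.py; python3 avg.py
```

```text
[ 387.29 -290.65   20.49   13.34   -4.38 -999.9     0.1    -1.01    1.44    5.39   33.76]
[0.01 0.01 0.   0.08 0.01 0.   0.   0.47 0.62 0.23 0.24]
[[387.3, -290.7, 20.5], [387.3, -290.7, 20.5], [387.3, -290.7, 20.5], [387.3, -290.7, 20.5], [387.3, -290.6, 20.5]]
17.075
```

Floor contact at the expected height. Release and retreat.

Request:
arm_command:
  deltas:
    - [[0,0,0],0]
    - [[0,0,0],0]
    - [[0,0,0],0]
  claw: 0.3

```text
time: 17.45
ee_pos: [0.3874, -0.2908, 0.0206]
tcp_rot: [[1.0, 0.014, -0.002], [0.002, -0.005, 1.0], [0.014, -1.0, -0.005]]
ft_force: [0.6, 1.3, -0.2]
width: 0.651
```

Request:
arm_command:
  deltas:
    - [[0,-40,0],0]
    - [[0,-40,0],0]

```text
time: 17.7
ee_pos: [0.384, -0.2896, 0.099]
tcp_rot: [[1.0, 0.005, -0.001], [0.001, -0.001, 1.0], [0.005, -1.0, -0.001]]
ft_force: [1.2, 0.1, 0.0]
width: 0.649
```

```bash
python3 avg.py;  python3 - <<'E'
from look import *
look('scene','pics/s7.png',(230,90,350,190))
E
```

```text
[ 385.67 -290.23  100.77   10.85   -3.67 -999.93    0.09    0.01   -0.05    0.52   65.02]
[1.26 0.62 2.22 3.28 1.77 0.04 0.05 0.66 0.52 1.6  0.26]
[[387.0, -291.1, 104.2], [387.1, -290.8, 102.3], [385.7, -290.1, 100.4], [384.6, -289.7, 98.9], [384.0, -289.5, 98.1]]
17.95
```

View pics/s7.png

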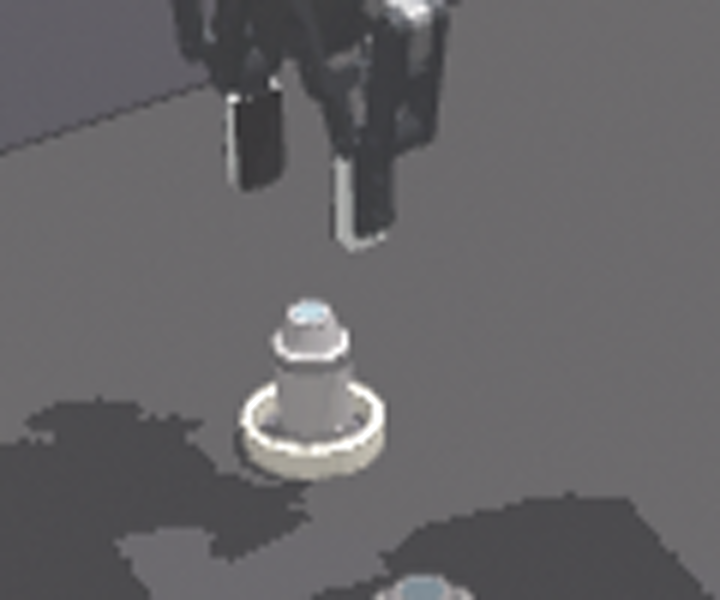

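Request:
arm_command:
  deltas:
    - [[24,0,45],0]
    - [[24,0,45],0]
    - [[20,0,40],0]
    - [[10,0,20],0]
  claw: 0.5

```text
time: 18.5
ee_pos: [0.4604, -0.1367, 0.0924]
tcp_rot: [[1.0, -0.006, 0.005], [-0.005, -0.0, 1.0], [-0.006, -1.0, -0.0]]
ft_force: [0.9, -0.3, -0.2]
width: 0.749
```

```bash
sed -i 's/range(5)/range(8)/' avg.py; python3 avg.py
```

```text
[ 459.99 -138.05   92.83   -5.24   -0.31 -999.99   -0.36    0.12    0.09    0.31   75.12]
[0.7  1.2  0.39 0.69 0.03 0.   0.11 0.75 0.57 0.45 0.05]
[[461.6, -135.6, 92.4], [460.7, -136.8, 92.4], [459.9, -137.6, 92.5], [459.6, -138.3, 92.6], [459.5, -138.7, 92.9], [459.5, -139.0, 93.1], [459.6, -139.2, 93.3], [459.7, -139.2, 93.5]]
18.9
```

Request:
arm_command:
  deltas:
    - [[6,5,8.2],-0.3]
    - [[0,30,0],0]
    - [[0,25,0],0]
    - [[0,8,0],0]

```text
time: 19.4
ee_pos: [0.4674, -0.1315, 0.0243]
tcp_rot: [[1.0, 0.0, 0.005], [-0.005, -0.0, 1.0], [0.0, -1.0, -0.0]]
ft_force: [-0.0, 0.2, 0.1]
width: 0.753
```

```bash
python3 avg.py
```

```text
[ 468.37 -131.5    25.81    3.3    -0.23 -999.99   -0.29    0.36   -0.14    0.13   75.07]
[0.57 0.02 0.9  1.9  0.08 0.   0.01 0.54 0.57 0.64 0.12]
[[467.2, -131.5, 23.9], [467.7, -131.5, 24.9], [468.3, -131.5, 25.7], [468.7, -131.5, 26.1], [468.8, -131.5, 26.4], [468.9, -131.5, 26.5], [468.7, -131.5, 26.5], [468.7, -131.5, 26.5]]
19.8
```

Request:
arm_command:
  deltas:
    - [[-3,12.5,0.5],-0.3]

```text
time: 19.92
ee_pos: [0.467, -0.1309, 0.0147]
tcp_rot: [[1.0, 0.009, -0.001], [0.001, 0.0, 1.0], [0.009, -1.0, -0.0]]
ft_force: [0.4, 0.3, 0.7]
width: 0.749
```

```bash
python3 avg.py;  python3 - <<'E'
from look import *
look('scene','pics/s8.png',(240,130,360,230))
E
```

```text
[ 465.24 -130.97   13.46    3.77   -0.1  -999.99    0.01   -0.05   -0.23   -0.3    75.15]
[0.63 0.04 0.51 1.06 0.15 0.   0.01 0.38 0.32 0.66 0.31]
[[464.5, -130.9, 12.6], [464.2, -130.9, 12.8], [464.8, -131.0, 13.2], [465.3, -131.0, 13.5], [465.6, -131.0, 13.7], [465.8, -131.0, 13.9], [465.9, -131.0, 14.0], [465.9, -131.0, 14.0]]
20.325
```

View pics/s8.png

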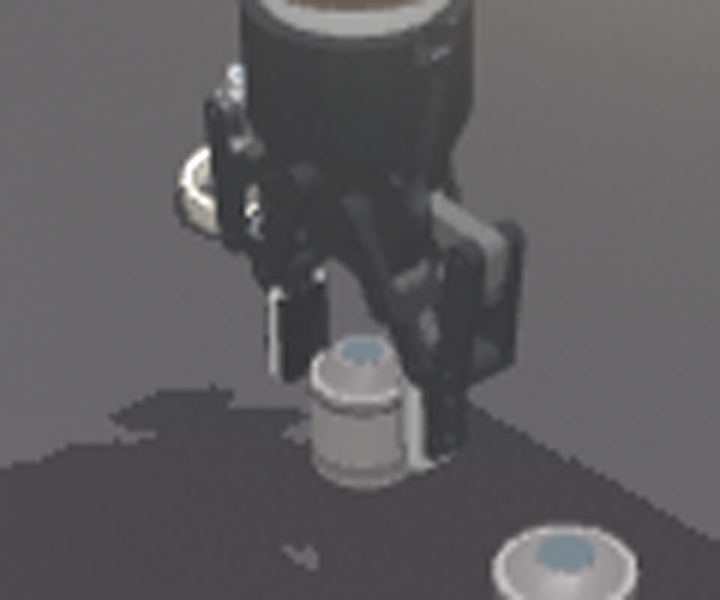

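Request:
arm_command:
  deltas:
    - [[0,0,0],0]
    - [[0,0,0],0]
    - [[0,0,0],0]
  claw: -1
  force: 50

```text
time: 20.75
ee_pos: [0.4663, -0.131, 0.0146]
tcp_rot: [[1.0, 0.006, -0.0], [0.0, -0.0, 1.0], [0.006, -1.0, -0.0]]
ft_force: [-0.3, -0.2, -0.9]
width: 0.427
```

```bash
sed -i 's/range(8)/range(5)/' avg.py; python3 avg.py;  python3 - <<'E'
from look import *
look('scene','pics/s9.png',(240,130,360,230))
E
```

```text
[ 466.28 -131.04   14.56    5.89   -0.28 -999.98    0.03    0.1    -0.09    0.97   42.77]
[0.02 0.   0.01 0.06 0.02 0.   0.   0.72 0.36 0.37 0.32]
[[466.3, -131.0, 14.6], [466.3, -131.0, 14.5], [466.3, -131.0, 14.6], [466.3, -131.0, 14.6], [466.3, -131.0, 14.6]]
21.0
```

View pics/s9.png

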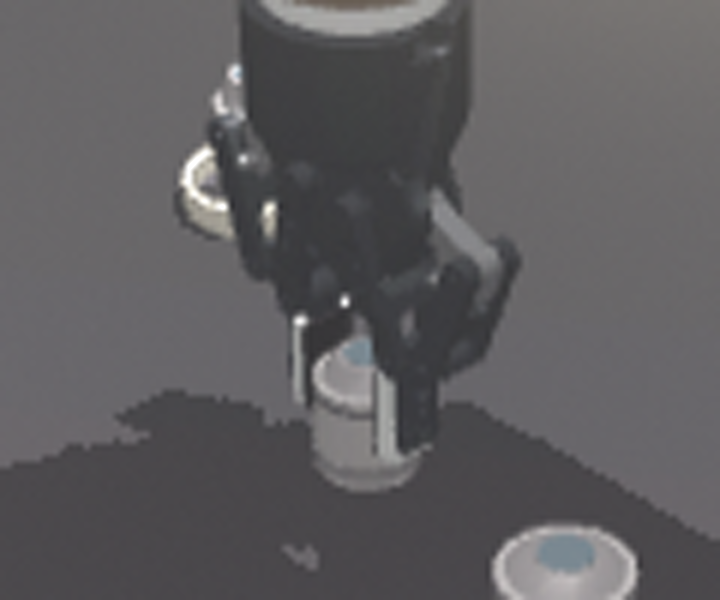

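Request:
arm_command:
  deltas:
    - [[0,-35,0],0]
    - [[5,-35,-20],0]
    - [[15,0,-50],0]
    - [[17,0,-52],0]
    - [[17,0,-52],0]
    - [[16,0,-45],0]
    - [[5,0,-15],0]

```text
time: 21.92
ee_pos: [0.5407, -0.3696, 0.083]
tcp_rot: [[1.0, -0.001, -0.003], [0.003, 0.002, 1.0], [-0.001, -1.0, 0.002]]
ft_force: [-0.4, 0.5, -2.0]
width: 0.423
```

```bash
sed -i 's/range(5)/range(8)/' avg.py; python3 avg.py
```

```text
[  540.31  -367.04    83.65    -1.04     2.45 -1000.       0.33    -0.13    -0.04    -1.62    42.61]
[0.35 1.47 0.69 0.67 0.5  0.   0.09 0.54 0.66 0.4  0.2 ]
[[540.9, -370.3, 82.8], [540.2, -368.5, 82.8], [539.9, -367.2, 83.1], [539.9, -366.4, 83.4], [540.1, -366.0, 83.8], [540.3, -365.9, 84.2], [540.5, -365.9, 84.5], [540.7, -366.1, 84.7]]
22.325
```

Request:
arm_command:
  deltas:
    - [[3.6,0,-13],0.2]
    - [[0,25,0],0]
    - [[0,22,0],0]

```text
time: 22.7
ee_pos: [0.5475, -0.3802, 0.0403]
tcp_rot: [[1.0, 0.007, -0.007], [0.007, -0.002, 1.0], [0.007, -1.0, -0.002]]
ft_force: [0.6, 0.3, -2.3]
width: 0.426
```

```bash
python3 avg.py
```

```text
[ 547.29 -380.01   40.45    6.01   -1.43 -999.98    0.39   -0.11    0.11   -1.59   42.53]
[0.84 0.36 1.75 2.43 1.31 0.01 0.02 0.68 0.27 1.09 0.15]
[[546.1, -379.4, 37.2], [545.9, -379.4, 38.3], [546.8, -379.9, 39.7], [547.5, -380.2, 40.9], [547.9, -380.4, 41.6], [548.1, -380.3, 41.9], [548.0, -380.3, 42.0], [547.9, -380.2, 41.9]]
23.1
```

Request:
arm_command:
  deltas:
    - [[-3.5,5,0.9],0.4]
    - [[0,14,0],0]

```text
time: 23.35
ee_pos: [0.5457, -0.3799, 0.0246]
tcp_rot: [[1.0, 0.013, 0.0], [-0.0, -0.004, 1.0], [0.013, -1.0, -0.004]]
ft_force: [-0.1, -0.2, -2.1]
width: 0.431
```

```bash
python3 avg.py;  python3 - <<'E'
from look import *
look('scene','pics/s10.png',(150,100,270,200))
E
```

```text
[ 544.93 -379.44   23.09    9.47   -2.9  -999.95   -0.02    0.05   -0.13   -1.8    42.58]
[0.64 0.32 0.96 1.39 0.83 0.02 0.02 0.43 0.38 0.91 0.22]
[[544.2, -379.0, 21.6], [543.9, -378.9, 21.8], [544.4, -379.2, 22.5], [545.0, -379.5, 23.1], [545.3, -379.7, 23.6], [545.5, -379.7, 23.9], [545.6, -379.7, 24.1], [545.6, -379.7, 24.2]]
23.75
```

View pics/s10.png

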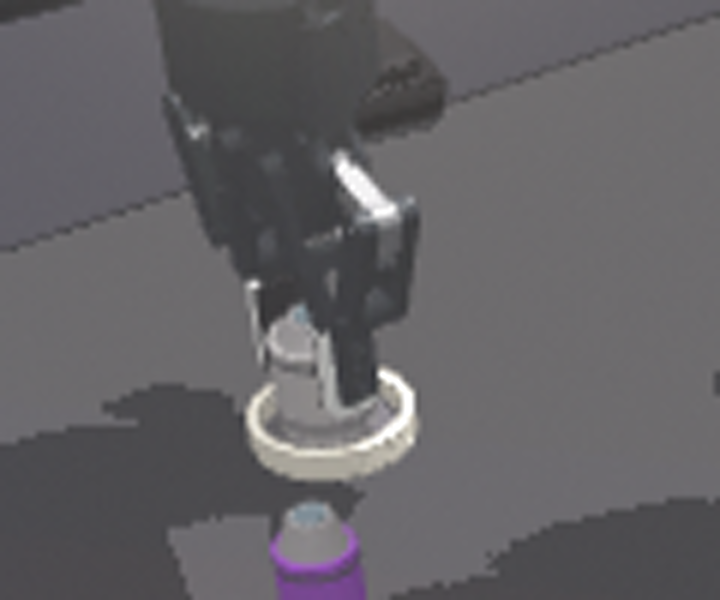

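Inside the cup. Descend to ~18.3, then nudge to contact.

Request:
arm_command:
  deltas:
    - [[-1,5.5,0.3],0]

```text
time: 23.92
ee_pos: [0.5452, -0.3797, 0.0192]
tcp_rot: [[1.0, 0.013, 0.0], [0.0, -0.004, 1.0], [0.013, -1.0, -0.004]]
ft_force: [-0.2, -0.9, -2.5]
width: 0.431
```

```bash
python3 avg.py
```

```text
[ 544.45 -379.36   18.41   10.74   -3.49 -999.94   -0.01    0.05    0.16   -1.6    42.63]
[0.26 0.14 0.35 0.53 0.34 0.01 0.01 0.35 0.39 0.52 0.32]
[[544.2, -379.2, 17.9], [544.0, -379.1, 17.9], [544.2, -379.2, 18.2], [544.4, -379.4, 18.4], [544.6, -379.5, 18.6], [544.7, -379.5, 18.7], [544.7, -379.5, 18.8], [544.7, -379.5, 18.8]]
24.325
```

Request:
arm_command:
  deltas:
    - [[0,1,0],0]

```text
time: 24.45
ee_pos: [0.5449, -0.3795, 0.0179]
tcp_rot: [[1.0, 0.012, 0.0], [0.0, -0.004, 1.0], [0.012, -1.0, -0.004]]
ft_force: [-0.3, -0.1, -1.8]
width: 0.427
```

```bash
python3 avg.py
```

```text
[ 544.76 -379.51   17.79   11.39   -3.85 -999.93   -0.     -0.18    0.19   -1.64   42.72]
[0.04 0.02 0.01 0.1  0.04 0.   0.   0.4  0.44 0.24 0.25]
[[544.8, -379.5, 17.8], [544.8, -379.5, 17.8], [544.8, -379.5, 17.8], [544.8, -379.5, 17.8], [544.7, -379.5, 17.8], [544.8, -379.5, 17.8], [544.7, -379.5, 17.8], [544.8, -379.5, 17.8]]
24.85
```

Request:
arm_command:
  deltas:
    - [[0,0.8,0],0]

```text
time: 24.98
ee_pos: [0.5449, -0.3795, 0.0177]
tcp_rot: [[1.0, 0.011, -0.0], [0.0, -0.004, 1.0], [0.011, -1.0, -0.004]]
ft_force: [-0.9, 2.0, 3.9]
width: 0.43
```

```bash
sed -i 's/range(8)/range(5)/' avg.py; python3 avg.py
```

```text
[ 544.86 -379.52   17.67   11.58   -4.06 -999.92    0.01   -0.81    1.09    3.19   42.7 ]
[0.01 0.01 0.01 0.12 0.02 0.   0.   0.4  0.57 0.58 0.19]
[[544.8, -379.5, 17.7], [544.8, -379.5, 17.7], [544.9, -379.5, 17.7], [544.9, -379.5, 17.7], [544.9, -379.5, 17.7]]
25.225
```

Request:
arm_command:
  deltas:
    - [[0,0,0],0]
    - [[0,0,0],0]
    - [[0,0,0],0]
  claw: 0.5

```text
time: 25.6
ee_pos: [0.5453, -0.3799, 0.0172]
tcp_rot: [[1.0, 0.013, 0.0], [0.0, -0.005, 1.0], [0.013, -1.0, -0.005]]
ft_force: [0.1, 0.5, 0.2]
width: 0.75
```

Request:
arm_command:
  deltas:
    - [[0,-40,0],0]
    - [[0,-40,0],0]

```text
time: 25.85
ee_pos: [0.542, -0.3786, 0.0941]
tcp_rot: [[1.0, 0.004, 0.001], [-0.001, -0.001, 1.0], [0.004, -1.0, -0.001]]
ft_force: [-0.5, -0.0, 0.4]
width: 0.751
```

```bash
python3 avg.py;  python3 - <<'E'
from look import *
look('scene','pics/s11.png',(150,100,270,200))
E
```

```text
[ 543.49 -379.3    96.58    9.75   -3.31 -999.94   -0.02    0.14   -0.05    0.42   75.11]
[1.27 0.82 2.75 3.44 2.36 0.04 0.04 0.66 0.75 1.74 0.14]
[[544.8, -380.3, 100.5], [544.9, -380.1, 98.8], [543.6, -379.2, 96.3], [542.4, -378.6, 94.3], [541.7, -378.2, 93.1]]
26.1
```

View pics/s11.png

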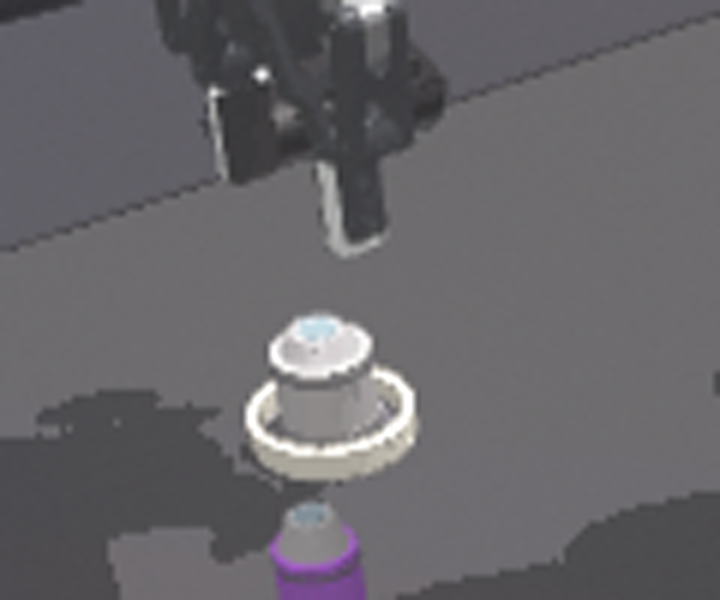

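Request:
arm_command:
  deltas:
    - [[-8,0,55],0]
    - [[-8,0,55],0]
    - [[-8,0,55],0]
    - [[-8,0,55],0]
    - [[-8,0,55],0]
    - [[-8,0,55],0]
    - [[-6,0,28],0]
  claw: 0.8

```text
time: 27.02
ee_pos: [0.4824, -0.0121, 0.0827]
tcp_rot: [[1.0, -0.013, 0.007], [-0.007, -0.0, 1.0], [-0.013, -1.0, -0.0]]
ft_force: [0.1, 0.2, 0.1]
width: 0.902
```

```bash
sed -i 's/range(5)/range(8)/' avg.py; python3 avg.py
```

```text
[ 482.94  -13.72   82.97  -12.22    0.09 -999.93   -0.46   -0.19    0.14   -0.17   90.13]
[0.56 1.53 0.25 0.68 0.16 0.01 0.13 0.65 0.73 0.62 0.1 ]
[[481.9, -10.6, 82.6], [482.3, -12.1, 82.7], [482.7, -13.2, 82.8], [483.0, -14.0, 82.9], [483.3, -14.6, 83.0], [483.4, -14.9, 83.1], [483.5, -15.1, 83.2], [483.5, -15.2, 83.3]]
27.425
```

Request:
arm_command:
  deltas:
    - [[1.5,3,8.2],-0.4]
    - [[0,28,0],0]
    - [[0,22,0],0]
    - [[0,7,0],0]

```text
time: 27.92
ee_pos: [0.4863, -0.0077, 0.0221]
tcp_rot: [[1.0, -0.008, 0.007], [-0.007, 0.001, 1.0], [-0.008, -1.0, 0.001]]
ft_force: [0.2, -0.1, -0.2]
width: 0.901
```

```bash
python3 avg.py
```

```text
[ 487.15   -7.35   23.5    -5.36    1.88 -999.98   -0.37    0.03   -0.18    0.14   89.95]
[0.48 0.17 0.79 1.63 0.46 0.01 0.01 0.31 0.46 0.68 0.21]
[[486.2, -7.7, 21.8], [486.6, -7.6, 22.7], [487.1, -7.4, 23.4], [487.4, -7.3, 23.8], [487.6, -7.2, 24.0], [487.6, -7.2, 24.1], [487.5, -7.2, 24.1], [487.4, -7.2, 24.1]]
28.325
```

Request:
arm_command:
  deltas:
    - [[-2.3,12.5,0.4],-0.4]

```text
time: 28.45
ee_pos: [0.4862, -0.0064, 0.0123]
tcp_rot: [[1.0, -0.001, -0.001], [0.001, 0.003, 1.0], [-0.001, -1.0, 0.003]]
ft_force: [0.5, 0.2, -0.4]
width: 0.899
```

```bash
python3 avg.py;  python3 - <<'E'
from look import *
look('scene','pics/s12.png',(270,150,390,250))
E
```

```text
[ 484.59   -6.84   11.1    -5.06    2.08 -999.98    0.04   -0.18   -0.19    0.12   89.95]
[0.57 0.11 0.52 1.03 0.23 0.01 0.01 0.67 0.39 0.4  0.16]
[[483.9, -6.9, 10.2], [483.7, -7.0, 10.4], [484.1, -7.0, 10.8], [484.6, -6.9, 11.1], [484.9, -6.8, 11.4], [485.1, -6.8, 11.5], [485.2, -6.7, 11.6], [485.2, -6.7, 11.7]]
28.85
```

View pics/s12.png

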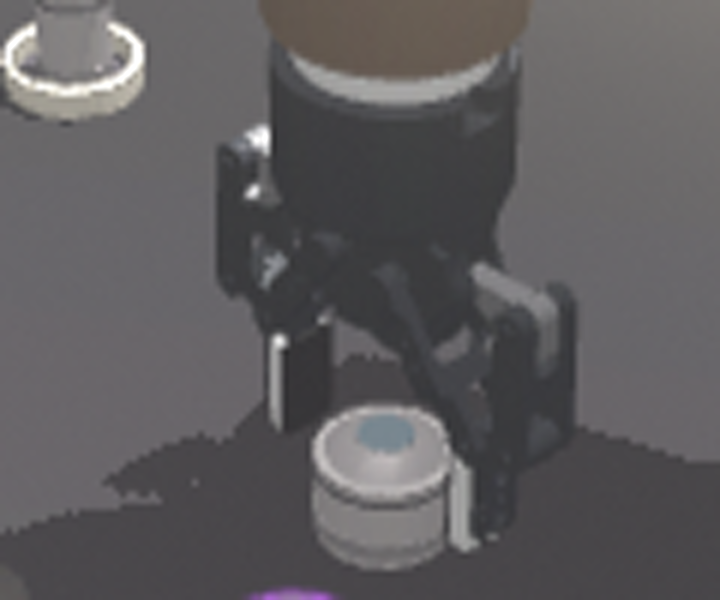

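Request:
arm_command:
  deltas:
    - [[0,0,0],0]
    - [[0,0,0],0]
    - [[0,0,0],0]
  claw: -1
  force: 60

```text
time: 29.28
ee_pos: [0.4855, -0.0068, 0.0124]
tcp_rot: [[1.0, -0.003, -0.001], [0.001, 0.002, 1.0], [-0.003, -1.0, 0.002]]
ft_force: [0.1, -1.1, -1.4]
width: 0.541
```

```bash
python3 avg.py;  python3 - <<'E'
from look import *
look('scene','pics/s13.png',(270,150,390,250))
E
```

```text
[ 485.45   -6.77   12.41   -3.39    2.23 -999.99    0.06   -0.64    0.15    1.36   53.91]
[0.02 0.01 0.01 0.07 0.04 0.   0.   0.38 0.53 0.45 0.25]
[[485.4, -6.8, 12.4], [485.4, -6.8, 12.4], [485.5, -6.8, 12.4], [485.5, -6.8, 12.4], [485.5, -6.8, 12.4], [485.4, -6.8, 12.4], [485.4, -6.8, 12.4], [485.4, -6.7, 12.4]]
29.675
```

View pics/s13.png

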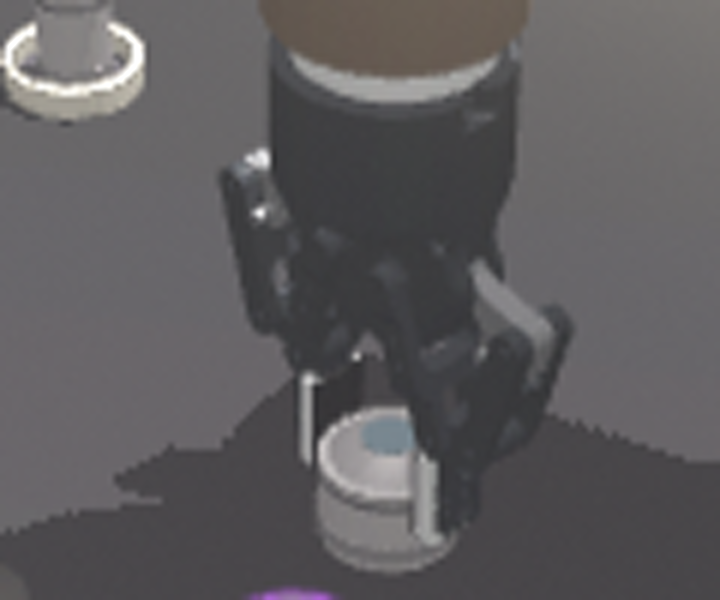

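Request:
arm_command:
  deltas:
    - [[0,-45,0],0]
    - [[0,-45,5],0]
    - [[8,0,50],0]
    - [[8,0,55],0]
    - [[8,0,55],0]
    - [[8,0,55],0]
    - [[8,0,55],0]
    - [[8,0,55],0]
    - [[8,0,50],0]
    - [[4,0,20],0]

```text
time: 30.98
ee_pos: [0.544, 0.403, 0.0981]
tcp_rot: [[1.0, -0.014, 0.005], [-0.005, -0.0, 1.0], [-0.014, -1.0, -0.0]]
ft_force: [0.6, 0.2, -1.8]
width: 0.54
```

```bash
python3 avg.py
```

```text
[ 544.02  400.41   98.6   -14.28   -0.73 -999.9    -0.41   -0.13    0.06   -1.67   53.84]
[0.31 1.95 0.76 0.78 0.75 0.01 0.09 0.53 0.72 0.44 0.24]
[[544.4, 404.6, 97.7], [543.9, 402.4, 97.7], [543.6, 400.7, 97.9], [543.6, 399.7, 98.3], [543.8, 399.1, 98.7], [544.0, 398.9, 99.1], [544.3, 398.9, 99.5], [544.4, 399.0, 99.8]]
31.375
```

Request:
arm_command:
  deltas:
    - [[-1.6,5,1.3],-0.4]
    - [[0,35,0],0]
    - [[0,25,0],0]

```text
time: 31.75
ee_pos: [0.5435, 0.4002, 0.0367]
tcp_rot: [[1.0, -0.009, 0.003], [-0.003, 0.005, 1.0], [-0.009, -1.0, 0.005]]
ft_force: [0.4, -0.7, -2.5]
width: 0.538
```

```bash
python3 avg.py
```

```text
[ 543.97  400.74   37.64   -7.98    5.36 -999.95   -0.13    0.14   -0.1    -2.22   53.77]
[1.09 1.13 2.3  2.91 2.59 0.01 0.04 0.53 0.49 1.53 0.26]
[[542.1, 399.0, 33.3], [542.4, 399.1, 34.8], [543.5, 400.1, 36.8], [544.4, 401.0, 38.3], [544.8, 401.5, 39.2], [544.9, 401.7, 39.6], [544.9, 401.8, 39.7], [544.8, 401.7, 39.6]]
32.15
```

Request:
arm_command:
  deltas:
    - [[-3,3,-1.5],0]
    - [[0,15,0],0]

```text
time: 32.4
ee_pos: [0.5426, 0.4016, 0.0237]
tcp_rot: [[1.0, -0.002, 0.002], [-0.002, 0.012, 1.0], [-0.002, -1.0, 0.012]]
ft_force: [-0.6, 0.4, -2.7]
width: 0.537
```

```bash
python3 avg.py;  python3 - <<'E'
from look import *
look('scene','pics/s14.png',(430,310,550,410))
E
```

```text
[ 541.78  400.59   21.72   -4.96    8.63 -999.95   -0.11   -0.19   -0.12   -1.92   53.87]
[0.56 0.47 0.95 1.25 1.04 0.   0.02 0.28 0.67 0.89 0.23]
[[541.1, 400.3, 20.4], [540.8, 399.8, 20.3], [541.3, 400.1, 21.1], [541.8, 400.5, 21.7], [542.1, 400.8, 22.2], [542.3, 401.0, 22.5], [542.3, 401.1, 22.7], [542.3, 401.1, 22.8]]
32.8
```

View pics/s14.png

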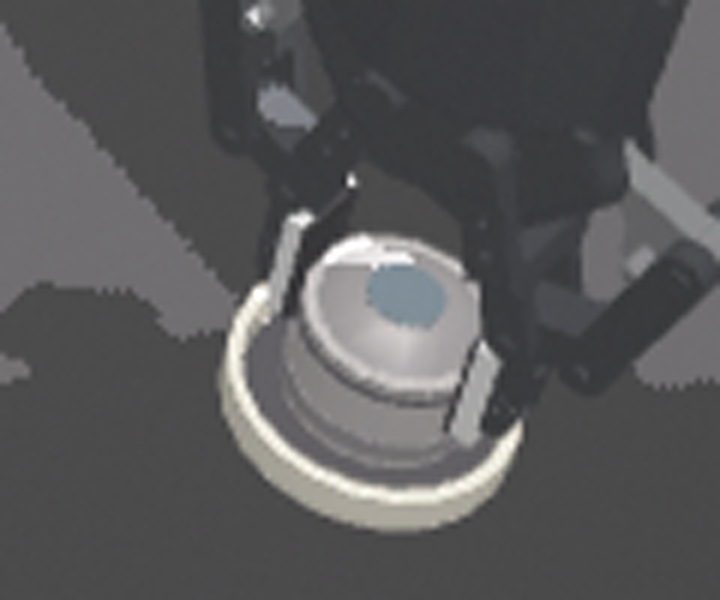

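Request:
arm_command:
  deltas:
    - [[-0.5,6,-0.8],0]

```text
time: 32.98
ee_pos: [0.5423, 0.4008, 0.0174]
tcp_rot: [[1.0, -0.002, 0.002], [-0.002, 0.011, 1.0], [-0.002, -1.0, 0.011]]
ft_force: [0.8, -0.3, -2.8]
width: 0.542
```

```bash
python3 avg.py
```

```text
[ 541.66  400.19   16.56   -3.96    9.61 -999.95   -0.11   -0.34    0.03   -2.03   53.77]
[0.23 0.22 0.38 0.54 0.43 0.   0.01 0.45 0.28 0.53 0.17]
[[541.4, 400.0, 16.0], [541.3, 399.8, 16.0], [541.5, 399.9, 16.3], [541.7, 400.2, 16.6], [541.8, 400.3, 16.8], [541.9, 400.4, 16.9], [541.9, 400.4, 17.0], [541.9, 400.4, 17.0]]
33.375
```

Request:
arm_command:
  deltas:
    - [[0,1,0],0]

```text
time: 33.5
ee_pos: [0.542, 0.4006, 0.0162]
tcp_rot: [[1.0, -0.003, 0.002], [-0.002, 0.01, 1.0], [-0.003, -1.0, 0.01]]
ft_force: [0.4, 0.6, -2.5]
width: 0.537
```

```bash
python3 avg.py
```

```text
[ 541.88  400.43   15.98   -3.38   10.12 -999.94   -0.1    -0.33    0.13   -1.74   53.86]
[0.03 0.02 0.04 0.07 0.06 0.   0.   0.29 0.55 0.39 0.19]
[[541.9, 400.4, 15.9], [541.8, 400.4, 15.9], [541.8, 400.4, 15.9], [541.9, 400.4, 16.0], [541.9, 400.4, 16.0], [541.9, 400.5, 16.0], [541.9, 400.4, 16.0], [541.9, 400.4, 16.0]]
33.9
```

Request:
arm_command:
  deltas:
    - [[0,0.8,0],0]

```text
time: 34.02
ee_pos: [0.542, 0.4006, 0.0156]
tcp_rot: [[1.0, -0.003, 0.001], [-0.001, 0.01, 1.0], [-0.003, -1.0, 0.01]]
ft_force: [-0.5, -0.7, 2.5]
width: 0.538
```

```bash
sed -i 's/range(8)/range(5)/' avg.py; python3 avg.py
```

```text
[ 542.    400.54   15.63   -3.04   10.27 -999.94   -0.09   -0.75   -0.27    0.4    54.02]
[0.01 0.01 0.02 0.03 0.06 0.   0.   0.48 0.22 0.42 0.15]
[[542.0, 400.6, 15.6], [542.0, 400.5, 15.7], [542.0, 400.6, 15.7], [542.0, 400.5, 15.6], [542.0, 400.5, 15.6]]
34.275
```

Request:
arm_command:
  deltas:
    - [[0,0.5,0],0]

```text
time: 34.4
ee_pos: [0.542, 0.4005, 0.0156]
tcp_rot: [[1.0, -0.003, 0.002], [-0.001, 0.01, 1.0], [-0.003, -1.0, 0.01]]
ft_force: [-1.4, -1.0, 3.8]
width: 0.537
```

Request:
arm_command:
  deltas:
    - [[0,0,0],0]
    - [[0,0,0],0]
    - [[0,0,0],0]
  claw: 0.7

```text
time: 34.78
ee_pos: [0.5426, 0.401, 0.0156]
tcp_rot: [[1.0, -0.002, 0.001], [-0.001, 0.012, 1.0], [-0.002, -1.0, 0.012]]
ft_force: [-0.0, 0.6, 0.3]
width: 0.847
```

Request:
arm_command:
  deltas:
    - [[0,-40,0],0]
    - [[0,-50,0],0]
    - [[0,-50,0],0]

```text
time: 35.15
ee_pos: [0.5409, 0.3975, 0.1528]
tcp_rot: [[1.0, -0.01, 0.002], [-0.002, 0.003, 1.0], [-0.01, -1.0, 0.003]]
ft_force: [0.3, 0.7, -0.4]
width: 0.849
```

```bash
python3 avg.py;  python3 - <<'E'
from look import *
look('scene','pics/s15.png',(430,310,550,410))
E
```

```text
[ 542.7   399.02  156.44   -3.77    8.66 -999.94   -0.09    0.17    0.05    0.74   85.03]
[1.5  1.04 3.84 4.76 3.34 0.01 0.05 0.97 0.36 3.33 0.17]
[[544.5, 400.0, 161.9], [544.3, 400.3, 159.5], [542.6, 399.2, 156.0], [541.4, 398.2, 153.3], [540.7, 397.5, 151.5]]
35.4
```

View pics/s15.png

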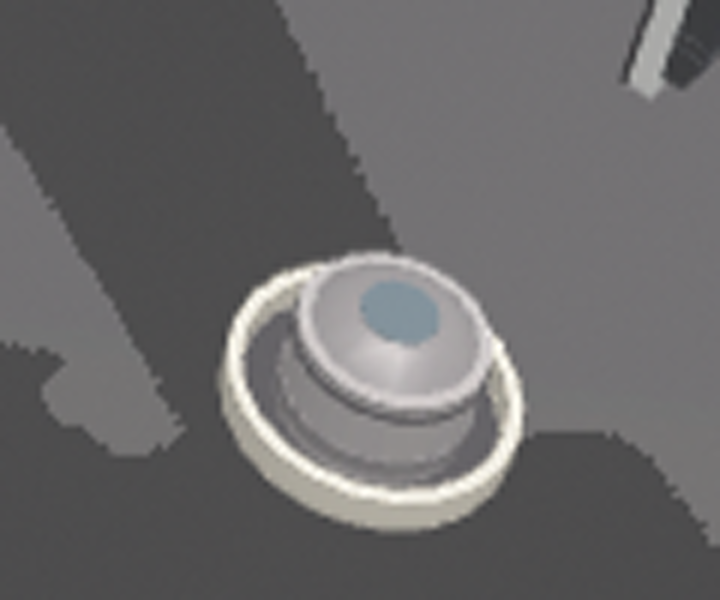

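Placed. Final check of the whole scene, including the eyepieces.

Run:
```python
from loc import *
D=shots()
Me=masks(D,'eyepiece_1')
for px in [(338,170),(255,267)]: solve('e',1,D,Me,px,.04)
cv2.imwrite('pics/fin.png',cv2.resize(D['scene']['image'][90:430,130:560,::-1],None,fx=1.75,fy=1.75))
cv2.imwrite('pics/fint.png',cv2.resize(D['top']['image'][130:350,90:560,::-1],None,fx=1.7,fy=1.7))
```

```text
e 1 [254. 269.] [398. 258.] | [4.5770e+02 1.4489e+02 5.0000e-02] [4.5788e+02 1.4265e+02 1.0000e-01] [4.5771e+02 1.4439e+02 9.0000e-02]
e 1 [254. 269.] [398. 258.] | [4.5770e+02 1.4489e+02 5.0000e-02] [4.5788e+02 1.4265e+02 1.0000e-01] [4.5771e+02 1.4439e+02 9.0000e-02]
```

View pics/fin.png

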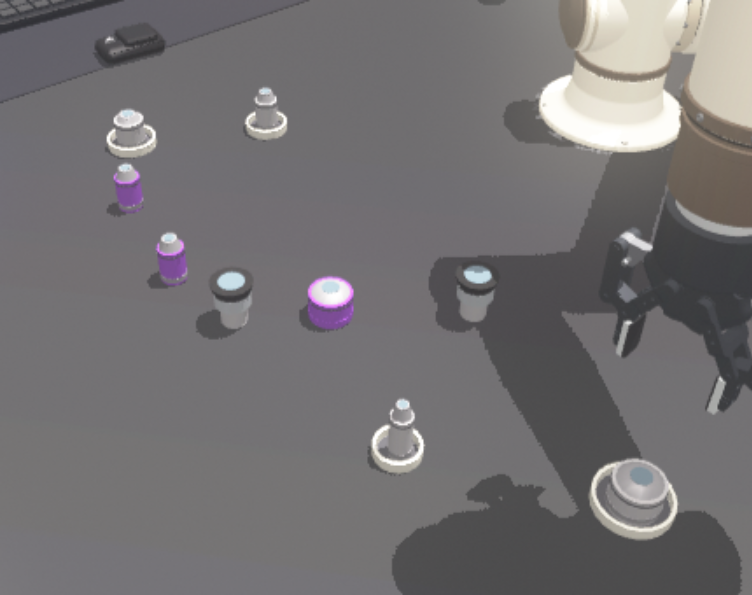

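View pics/fint.png

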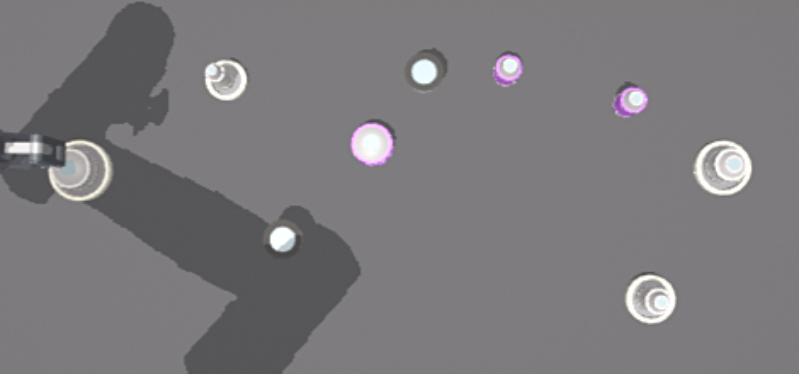

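Everything is in place: all four objectives stand in their own cups. The eyepieces and the purple look-alikes show at the same top-view pixels as at the start, and the arm is clear.

Run:
```python
from rig import bot
print(bot.observe()['time']); print(bot.job_done())
```

```text
35.65
the job is handed in; nothing more can be done
None
```

All four bare-metal objectives now stand upright, nose up, each in the cup of its own size. I placed them in order from slimmest to widest, and handed the job in at about 35.7 s of the 99 s allowed.

- **Placing:** I lowered each objective until the wrist force showed it touching the cup floor, at 3–5 N, then opened the fingers and lifted straight up. The highest contact force I read was about 10 N, for an instant, while setting down objective 2.
- **Final pictures:** Both cameras show each objective standing inside its own cup, and the purple look-alikes where they were.
- **Failed check:** The last automatic position check found only the eyepiece near (0.458, 0.144) m, within 1 mm of its starting spot. It missed the other one, near (0.653, −0.020) m. I could only confirm that one by eye: upright and at the same spot in the top view.

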